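Sort the quick-change tools back into their docks

ROBOT

A 7-joint arm with a two-finger parallel gripper is mounted at the origin on the work surface. World frame = base frame: x ahead of the robot, y to its left, z up, the work surface at z = 0. Lengths are in m, angles in rad, forces in N, time in s.
With the tool pointing down it reaches from about 0.4 to 0.85 m from the base axis. Payload 4.4 kg.
Tool frame: the origin (TCP) lies midway between the tips of the shut fingers; the grasp point (between the pads) lies 19 mm behind it (manip.grip_point_offset is the distance from the TCP to the grasp point, in m); z points along the fingers, y is the line along which they close (so a half turn about z gives the same grasp; the last joint's range is limited). The gripper opens to 94 mm and grips with 3 to 60 N. Pads are 16 mm wide; open, the fingers measure 119 mm over their backs; the gripper's body (75 mm by 177 mm) begins 78 mm behind the grasp point.
Start: joints at [1.117, 0.628, 0.038, 1.517, -0.027, 0.996, -0.02], TCP at [0.246, -0.602, 0.174] pointing down, gripper open.
Joint ranges: [-3.06, 3.06], [-0.37, 2.12], [-1.25, 1.32], [0.18, 2.47], [-1.1, 4.24], [0.23, 1.98], [-2.94, 2.94]. Speed limits (rad/s): [2.57, 2.57, 3.14, 3.14, 3.14, 3.14, 3.14].

INTERFACE

Orientations are given as a unit quaternion [x, y, z, w].
In Python, from workcell import telemetry, get_image, camera_info, manip gives the robot as it stands.
- The arm moves only by the tool jog_arm, never from a script. Its argument "moves" is a list of rows, each an object with "offset": the shift along the tool's x, y, z in units of 30 mm (1.0 is 30 mm), a list of three; "spin": the turn about the tool's z in units of 5 degrees (1.0 is 5 degrees). In form: [{"offset": [x, y, z], "spin": spin}, ...]. A call has 1 to 12 rows; each row is the pose to reach, as a shift and turn from the pose commanded when the call began, along the tool's axes at that moment; what a row does not reach only later rows make up. A row lasts 1/12 s, in which the tool goes at most 41.7 mm and 7.16 degrees, less where a joint would pass 70% of its speed; a pose out of reach is approached as far as the arm can. A call with a gripper value outside its range is refused whole. "hand" is the opening, from 0 (shut) to 1 (fully open), set as the call begins (left out, the last holds). The fingers move at their own pace and stop on an object; "newtons" is the grip in N (left out, the last holds). Time passes only in rows, so rows that repeat a pose let the fingers close. It gives the time, the measured TCP pose, the force, the opening and the grip force at its end, in the units of the state.
- telemetry.observe(): the state, without advancing time (a new reading comes with each control period).
- get_image(name): name is "side" or "top"; returns the picture (384x512x3 uint8, red, green, blue); there is no depth.
- camera_info(name): a dict with "fx", "fy", "cx", "cy" (pixels), "origin" and "attitude" of the camera in the world. Camera axes: x right, y down, z forward; pixel columns grow to the right and rows downward; lengths in m; the calibration is good to about 2 mm. A picture is of the moment at which its call begins. camera_info takes no time and is no camera call.
- manip.sign_off(): hands the job in; it is judged then, once.
The state is a dict: "t": time; "qpos": joint angles; "qd": joint speeds; "effort": joint torques, N m; "tcp_pos": TCP position; "eef_rot": TCP orientation; "contact_force": force on the tool from outside, world axes, zero at the start; "ft_torque": the same for the moment, N m; "gripper_width": opening from 0.0 (shut) to 1.0 (fully open); "grasp_force": force on a finger pad.
Only numpy, scipy, OpenCV 4.12 (cv2) and the standard library are available. Lean on these libraries where they do the work, as an engineer would, in place of code of your own. Each camera call takes 0.05 s, during which the arm holds its last target. There are 200 camera calls.

TASK

The quick-change tools of the demo robot were put back in the wrong docks, all or most of them: change them round until each of the four stands upright inside the rim of the dock of its own colour. The docks hold one tool each, so use the empty white dock (or a free patch of table) to park a tool on the way. Set the tools down rather than dropping or toppling them, and do not disturb the control pendant.

Things in the scene. Friction and masses are not known exactly. Their poses are not given: they have to be found in the camera images.
- tool_red_mid (a point): centre (35 mm above the underside) of the loose red-coded vacuum tool: silver body ending in a black ribbed suction cup. Upright and round about z; 70 mm tall: red puck 56 mm across, 8 mm thick, then a round body 38 mm across from 8 to 50 mm up (grip here), red band at its top. 0.15 to 0.3 kg. Starts in one of the coloured docks.
- tool_blue_mid (a point): centre (35 mm above the underside) of the loose blue-coded camera tool: black body ending in a black box with a round lens. Upright and round about z; 70 mm tall: blue puck 56 mm across, 8 mm thick, then a round body 38 mm across from 8 to 50 mm up (grip here), blue band at its top. 0.15 to 0.3 kg. Starts in one of the coloured docks.
- tool_yellow_mid (a point): centre (35 mm above the underside) of the loose yellow-coded screwdriving tool: silver body ending in a dark cone with a thin steel bit. Upright and round about z; 70 mm tall: yellow puck 56 mm across, 8 mm thick, then a round body 38 mm across from 8 to 50 mm up (grip here), yellow band at its top. 0.15 to 0.3 kg. Starts in one of the coloured docks.
- tool_green_mid (a point): centre (35 mm above the underside) of the loose green-coded magnet tool: grey body ending in a copper-coloured disc. Upright and round about z; 70 mm tall: green puck 56 mm across, 8 mm thick, then a round body 38 mm across from 8 to 50 mm up (grip here), green band at its top. 0.15 to 0.3 kg. Starts in one of the coloured docks.
- dock_red: red round dock fixed to the table, a shallow dish 94 mm across; origin at the centre of its underside on the table, z up. Its floor is 10 mm above the origin, its raised rim 9 mm wide, 76 mm inside diameter, top 15 mm above the origin. A seated tool's centre is 45 mm above the origin. Holds one tool at the start; it is the home of the red-coded tool.
- dock_blue: blue round dock fixed to the table, a shallow dish 94 mm across; origin at the centre of its underside on the table, z up. Its floor is 10 mm above the origin, its raised rim 9 mm wide, 76 mm inside diameter, top 15 mm above the origin. A seated tool's centre is 45 mm above the origin. Holds one tool at the start; it is the home of the blue-coded tool.
- dock_yellow: yellow round dock fixed to the table, a shallow dish 94 mm across; origin at the centre of its underside on the table, z up. Its floor is 10 mm above the origin, its raised rim 9 mm wide, 76 mm inside diameter, top 15 mm above the origin. A seated tool's centre is 45 mm above the origin. Holds one tool at the start; it is the home of the yellow-coded tool.
- dock_green: green round dock fixed to the table, a shallow dish 94 mm across; origin at the centre of its underside on the table, z up. Its floor is 10 mm above the origin, its raised rim 9 mm wide, 76 mm inside diameter, top 15 mm above the origin. A seated tool's centre is 45 mm above the origin. Holds one tool at the start; it is the home of the green-coded tool.
- dock_white: white round dock fixed to the table, a shallow dish 94 mm across; origin at the centre of its underside on the table, z up. Its floor is 10 mm above the origin, its raised rim 9 mm wide, 76 mm inside diameter, top 15 mm above the origin. A seated tool's centre is 45 mm above the origin. Empty at the start: the spare parking place.
- pendant_edge (a point): hand-held control pendant with screen, green stripe and a red emergency-stop knob, lying loose near the far edge of the table; 150 x 240 x 35 mm (knob top at 50 mm), this point is the middle of its edge nearest the robot, at table height, from it the body runs 150 mm along its x axis, away from the robot at yaw 0, and 120 mm to either side. Not to be disturbed.
Mind the look-alikes: they are no part of the job. Of the things shaped like the dock_green, the green one is meant. Several things have the shape of the dock_blue; the one meant has the colours described above.

How it is judged:
By the outcome, as a careful person would: the job done as asked, in the order asked, and still so for the second after the job is handed in, with the robot touching nothing.
It also fails if it takes over 134 s, if anything falls off the work surface, if the arm or the gripper's body presses on something with over 40 N, if the wrist force passes 120 N, or if a joint passes its speed limit or range.

## Working session

There is one attempt and no reset: what is moved stays moved. The work goes in short steps, Python scripts to look and compute and a tool call to move; the robot and the scene stay as the last step left them, time stands still between calls to the robot, and variables do not carry over. Pictures are saved under pics/ and viewed, at most 14 in all, crops included, and the job is handed in when it is done.

Besides the shell and the picture viewer there is one more tool, called after "Request:" as name(argument=value, ...) on one line, values as JSON. jog_arm: Moves the arm, as the interface text tells. Its arguments: {"type":"object","properties":{"moves":{"type":"array"},"hand":{"type":"number"},"newtons":{"type":"number"}},"required":["moves"]}

```bash
mkdir -p pics; python3 - <<'E'
from workcell import telemetry,get_image,camera_info,manip
import cv2
for n in("side","top"):
    cv2.imwrite(f"pics/{n}0.png",cv2.resize(get_image(n),(800,600),interpolation=cv2.INTER_CUBIC)[:,:,::-1]); print(n,camera_info(n))
print(telemetry.observe())
E
```

```text
side {'fx': 391.96416109519714, 'fy': 391.96416109519714, 'cx': 257.24975576696465, 'cy': 193.24830115772016, 'origin': array([0.43499587, 0.73916988, 0.70754652]), 'attitude': array([-0.06554553,  0.90699498, -0.41450316,  0.03536976])}
top {'fx': 409.1464854615872, 'fy': 409.1464854615872, 'cx': 253.30640764509164, 'cy': 187.65198213343854, 'origin': array([ 0.43969046, -0.00509074,  1.16230043]), 'attitude': array([ 0.71148461, -0.7002056 ,  0.02982507, -0.05111   ])}
{'t': 0.1, 'qpos': array([ 1.11719651,  0.6292015 ,  0.03843346,  1.51822276, -0.02695353,
        0.99627385, -0.02002994]), 'qd': array([ 0.00110326, -0.00198644,  0.00199048, -0.00108467, -0.00146785,
       -0.00034756,  0.00040401]), 'effort': array([ 3.15695455e-03, -5.50782788e+01,  1.14714894e+00, -1.87112296e+01,
       -5.22461731e-02,  1.92924327e-02,  8.74148736e-05]), 'tcp_pos': array([ 0.24558926, -0.6011591 ,  0.17359416]), 'eef_rot': array([ 9.81259397e-01,  1.92689817e-01, -1.74579734e-04, -7.74516188e-04]), 'contact_force': array([ 0.22948436,  0.2397657 , -1.17728687]), 'ft_torque': array([0.01371682, 0.03296941, 0.02258778]), 'grasp_force': 0.0, 'gripper_width': 1.0022845817976767}
```

View pics/top0.png

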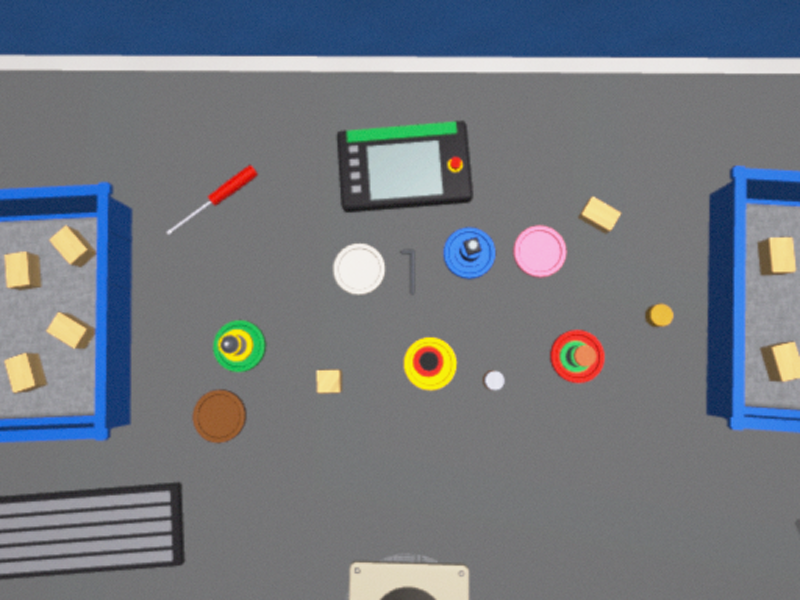

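View pics/side0.png

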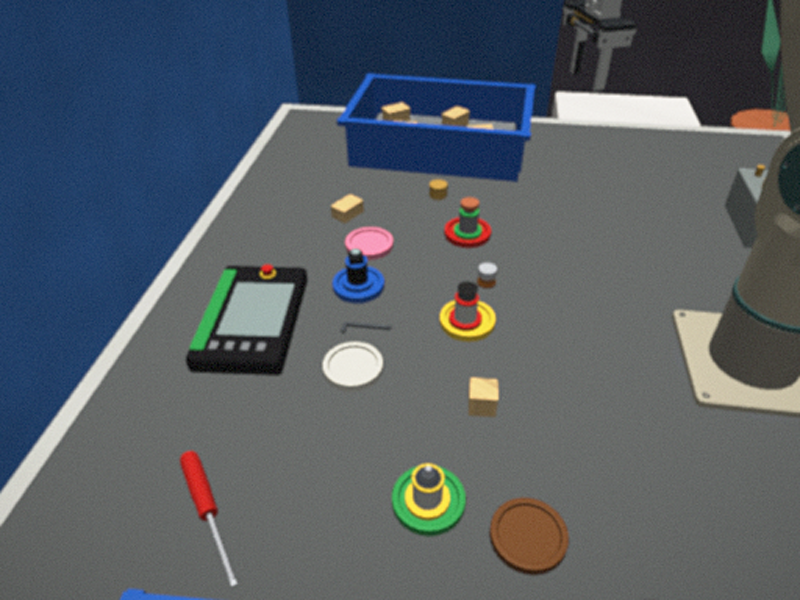

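The top view (800x600 px) shows these docks:

| Dock | Pixel | Contents |
|---|---|---|
| green | (239,346) | yellow tool |
| yellow | (430,363) | red tool |
| red | (577,356) | green tool |
| blue | (469,252) | blue tool, already home |
| white | (359,269) | empty |

Look-alikes are the pink dock (540,251) and the brown dock (219,416). They don't match any described colour, so I'm leaving them out. The pendant is at (405,165). I'll check the choice in close crops.

```bash
cat > h.py <<'E'
import numpy as np,cv2
from scipy.spatial.transform import Rotation as R
from workcell import telemetry,get_image,camera_info,manip
def ray(n,u,v,z):
    c=camera_info(n); d=R.from_quat(c["attitude"]).apply([(u-c["cx"])/c["fx"],(v-c["cy"])/c["fy"],1]); o=c["origin"]
    return (o+d*(z-o[2])/d[2])[:2]
def proj(n,p):
    c=camera_info(n); q=R.from_quat(c["attitude"]).inv().apply(np.asarray(p)-c["origin"]); return np.array([c["fx"]*q[0]/q[2]+c["cx"],c["fy"]*q[1]/q[2]+c["cy"]])
H={"red":(172,6),"yellow":(22,33),"green":(45,80),"blue":(100,125)}
def blobs(n,img,amin=15):
    hsv=cv2.cvtColor(img,cv2.COLOR_RGB2HSV);out=[]
    for k in [*H,"white"]:
        h,s,v=cv2.split(hsv)
        if k=="white": m=(s<40)&(v>190)
        else:
            a,b=H[k]; m=((h>=a)&(h<=b) if a<b else (h>=a)|(h<=b))&(s>130)&(v>70)
        N,_,st,c=cv2.connectedComponentsWithStats(m.astype(np.uint8))
        lab=_
        for i in range(1,N):
            if amin<st[i][4]<1500:
                pts=np.argwhere(lab==i)[:,::-1].astype(np.float32); out.append((k,st[i].tolist(),cv2.minAreaRect(cv2.convexHull(pts))))
    return out
E
python3 - <<'E'
from h import *
img=get_image("top")
for k,s,r in blobs("top",img):
    if 120<r[0][0]<400 and 150<r[0][1]<260: print(k,s,np.round(r[0],1),np.round(ray("top",*r[0],.015),4),np.round(ray("top",*r[0],.06),4))
im=get_image("side")
t=[img[y-20:y+20,x-25:x+25] for x,y in((153,221),(275,232),(369,228),(300,161),(230,172))]
s=[im[y-30:y+20,x-25:x+25][:40] for x,y in((274,320),(299,204),(299,148),(229,185),(226,232))]
a=np.vstack([np.hstack(t),np.hstack(s)])
cv2.imwrite("pics/c1.png",cv2.resize(a,None,fx=3.2,fy=3.2,interpolation=cv2.INTER_CUBIC)[:,:,::-1])
E
```

```text
red [352, 211, 35, 34, 545] [369.  227.5] [ 0.4649 -0.2918] [ 0.4639 -0.2806]
red [265, 222, 18, 19, 156] [273.5 231. ] [ 0.4507 -0.0277] [ 0.4503 -0.0269]
yellow [140, 211, 22, 20, 210] [151. 220.] [0.4755 0.3175] [0.4741 0.3049]
yellow [258, 216, 34, 34, 602] [274.5 232.5] [ 0.4466 -0.0306] [ 0.4463 -0.0296]
green [137, 205, 33, 33, 496] [153. 221.] [0.4728 0.3117] [0.4715 0.2993]
green [359, 219, 15, 19, 117] [365.7 228.1] [ 0.4631 -0.2828] [ 0.4622 -0.2719]
blue [284, 146, 33, 32, 767] [300.  161.5] [ 0.6479 -0.1004] [ 0.6398 -0.0967]
white [300, 154, 5, 5, 19] [302.3 156.2] [ 0.6631 -0.1067] [ 0.6544 -0.1027]
white [214, 156, 32, 32, 832] [229.5 171.5] [0.6167 0.0992] [0.6097 0.0951]
white [311, 238, 12, 11, 108] [316.5 243. ] [ 0.4197 -0.147 ] [ 0.4205 -0.1415]
```

View pics/c1.png

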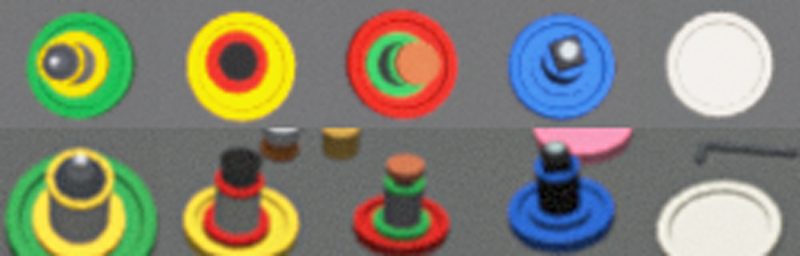

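The crops confirm it: yellow tool in the green dock, red in the yellow, green in the red, blue already home in blue, and white empty. Next I fit each tool centre by projecting its puck and band outline.

```bash
cat >> h.py <<'E'
from scipy.optimize import least_squares
def bbox(n,xy,rings):
    a=np.linspace(0,2*np.pi,60); P=np.array([proj(n,(xy[0]+r*np.cos(t),xy[1]+r*np.sin(t),z)) for r,z in rings for t in a])
    return np.r_[P.min(0),P.max(0)]
TOOL=[(.028,.01),(.028,.018),(.019,.06)]; DOCK=[(.047,0),(.047,.015)]
def fit(n,st,rings,x0):
    x,y,w,h=st[:4]; b=np.array([x-.5,y-.5,x+w-.5,y+h-.5])
    r=least_squares(lambda p:(bbox(n,p,rings)-b),x0,x_scale=.01); return r.x,r.fun
def off(target):
    s=telemetry.observe(); return R.from_quat(s["eef_rot"]).inv().apply(np.array(target)-s["tcp_pos"])/.03
E
python3 - <<'E'
from h import *
for n in("top","side"):
    for k,s,r in blobs(n,get_image(n)):
        p=ray(n,*r[0],.015)
        if .4<p[0]<.7 and abs(p[1])<.36:
            for nm,g in(("T",TOOL),("D",DOCK)):
                x,f=fit(n,s,g,p)
                if abs(f).max()<2.5: print(n,k,nm,s,np.round(x,4),np.round(f,1))
s=telemetry.observe();print(R.from_quat(s["eef_rot"]).as_matrix().round(3))
E
```

```text
top red D [352, 211, 35, 34, 547] [ 0.4652 -0.2933] [-0.2 -0.   0.2  0. ]Traceback (most recent call last):
  File "<stdin>", line 7, in <module>
  File "h.py", line 30, in fit
    r=least_squares(lambda p:(bbox(n,p,rings)-b),x0,x_scale=.01); return r.x,r.fun
    return func(*args, **kwargs)
    vector_fun = VectorFunction(
        fun_wrapped,
    ...<6 lines>...
        workers=workers
    )
    self.J, dct = approx_derivative(
                  ~~~~~~~~~~~~~~~~~^
        self.fun_wrapped, self.x, f0=self.f, **finite_diff_options
        ^^^^^^^^^^^^^^^^^^^^^^^^^^^^^^^^^^^^^^^^^^^^^^^^^^^^^^^^^^
    )
    ^
    J, _nfev = _dense_difference(fun_wrapped, x0, f0, h,
               ~~~~~~~~~~~~~~~~~^^^^^^^^^^^^^^^^^^^^^^^^
                             use_one_sided, method,
                             ^^^^^^^^^^^^^^^^^^^^^^
                             mf)
                             ^^^
    df = [f_eval - f0 for f_eval in f_evals]
                                    ^^^^^^^
    f = np.atleast_1d(self.fun(x, *self.args, **self.kwargs))
                      ~~~~~~~~^^^^^^^^^^^^^^^^^^^^^^^^^^^^^^
    return np.atleast_1d(self.fun(x))
                         ~~~~~~~~^^^
    return self.f(x, *self.args, **self.kwargs)
           ~~~~~~^^^^^^^^^^^^^^^^^^^^^^^^^^^^^^
  File "h.py", line 30, in <lambda>
    r=least_squares(lambda p:(bbox(n,p,rings)-b),x0,x_scale=.01); return r.x,r.fun
                              ~~~~^^^^^^^^^^^
  File "h.py", line 25, in bbox
    a=np.linspace(0,2*np.pi,60); P=np.array([proj(n,(xy[0]+r*np.cos(t),xy[1]+r*np.sin(t),z)) for r,z in rings for t in a])
                                             ~~~~^^^^^^^^^^^^^^^^^^^^^^^^^^^^^^^^^^^^^^^^^^^
  File "h.py", line 8, in proj
    c=camera_info(n); q=R.from_quat(c["attitude"]).inv().apply(np.asarray(p)-c["origin"]); return np.array([c["fx"]*q[0]/q[2]+c["cx"],c["fy"]*q[1]/q[2]+c["cy"]])
ValueError: time passes only in moves, steps and waits
```

```bash
sed -i 's/^def ray/import functools\ncamera_info=functools.cache(camera_info)\ndef ray/' h.py
python3 - <<'E'
from h import *
for n in("top","side"):
    for k,s,r in blobs(n,get_image(n)):
        p=ray(n,*r[0],.015)
        if .4<p[0]<.7 and abs(p[1])<.36:
            for nm,g in(("T",TOOL),("D",DOCK)):
                x,f=fit(n,s,g,p)
                if abs(f).max()<2.5: print(n,k,nm,s,np.round(x,4),np.round(f,1))
s=telemetry.observe();print(R.from_quat(s["eef_rot"]).as_matrix().round(3))
E
```

```text
top red D [352, 211, 35, 34, 546] [ 0.4652 -0.2933] [-0.2 -0.   0.2  0. ]
top red T [265, 223, 18, 18, 152] [ 0.4494 -0.0277] [-1.1 -1.1  1.1  1.1]
top yellow T [140, 211, 22, 20, 209] [0.4741 0.3171] [ 0.1  0.  -0.1 -0. ]
top yellow D [258, 216, 34, 34, 602] [ 0.4468 -0.0305] [ 0.1  0.  -0.1 -0. ]
top green D [137, 205, 33, 33, 497] [0.473  0.3135] [-0.7 -0.2  0.7  0.2]
top blue D [284, 146, 33, 32, 764] [ 0.6492 -0.1007] [-0.2 -0.7  0.2  0.7]
top white D [214, 156, 32, 32, 831] [0.6177 0.0996] [-0.6 -0.7  0.6  0.6]
side red D [284, 139, 30, 19, 244] [ 0.466  -0.2958] [-0.1 -1.   0.1  0.9]
side yellow D [281, 192, 36, 26, 419] [ 0.4478 -0.0328] [-0.  -1.2  0.   1. ]
side yellow T [259, 297, 29, 35, 413] [0.4741 0.3149] [ 0.3 -0.5 -0.3  0.4]
side blue D [213, 171, 33, 23, 488] [ 0.6483 -0.1   ] [-0.3 -1.1  0.3  1. ]
side white D [207, 219, 38, 28, 803] [0.6173 0.0929] [-0.4 -2.2  0.4  1.9]
[[ 0.926  0.378 -0.   ]
 [ 0.378 -0.926  0.   ]
 [ 0.    -0.    -1.   ]]
```

Request:
jog_arm(moves=[{"offset":[13.5,-15.1,-0.2],"spin":0},{"offset":[13.5,-15.1,-0.2],"spin":0},{"offset":[13.5,-15.1,-0.2],"spin":0},{"offset":[13.5,-15.1,-0.2],"spin":0},{"offset":[13.5,-15.1,-0.2],"spin":0},{"offset":[13.5,-15.1,-0.2],"spin":0},{"offset":[13.5,-15.1,-0.2],"spin":0},{"offset":[13.5,-15.1,-0.2],"spin":0},{"offset":[13.5,-15.1,-0.2],"spin":0},{"offset":[13.5,-15.1,-0.2],"spin":0},{"offset":[13.5,-15.1,-0.2],"spin":0},{"offset":[13.5,-15.1,-0.2],"spin":0}], hand=1)

```text
t: 1.35
tcp_pos: [0.4138, -0.1288, 0.1797]
eef_rot: [0.981, 0.193, 0.0, 0.0]
contact_force: [0.6, -0.8, 0.5]
gripper_width: 0.999
grasp_force: 0.0
```

Request:
jog_arm(moves=[{"offset":[2.35,-2.65,0],"spin":0},{"offset":[2.35,-2.65,0],"spin":0},{"offset":[2.35,-2.65,0],"spin":0},{"offset":[2.35,-2.65,0],"spin":0},{"offset":[2.35,-2.65,1],"spin":0},{"offset":[2.35,-2.65,2],"spin":0},{"offset":[2.35,-2.65,3],"spin":0},{"offset":[2.35,-2.65,3],"spin":0},{"offset":[2.35,-2.65,3],"spin":0},{"offset":[2.35,-2.65,3],"spin":0}])

```text
t: 2.18
tcp_pos: [0.4493, -0.031, 0.0904]
eef_rot: [0.981, 0.192, 0.001, 0.0]
contact_force: [0.7, 0.0, 0.7]
gripper_width: 1.0
grasp_force: 0.0
```

```bash
python3 - <<'E'
from h import *
print(off((.449,-.029,.027)))
t=get_image("top");s=get_image("side")
cv2.imwrite("pics/c2.png",cv2.resize(np.hstack([t[180:280,215:335],s[120:220,240:360]]),None,fx=3.3,fy=3.3,interpolation=cv2.INTER_CUBIC)[:,:,::-1])
E
```

```text
[ 0.01255485 -0.06842801  2.11335323]
```

View pics/c2.png

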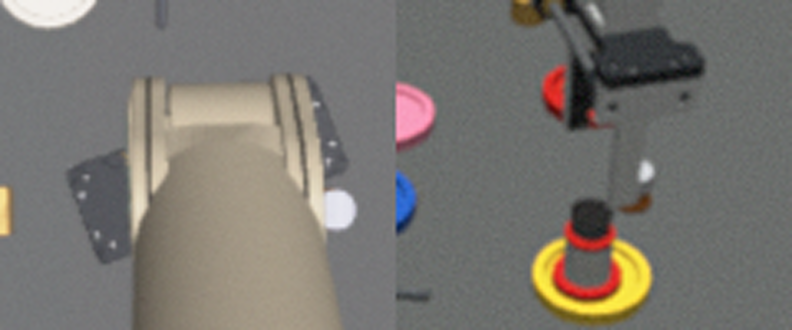

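The side crop shows one finger tip at about (309,182), to the right of the red tool. I'll check that against the projection before descending.

```bash
python3 - <<'E'
from h import *
s=telemetry.observe();p=s["tcp_pos"];y=R.from_quat(s["eef_rot"]).apply([0,1,0])
for k in(-.053,0,.053):print(k,proj("side",p+k*y),proj("side",p+k*y+[0,0,.06]))
print(proj("side",(.449,-.029,.08)))
E
```

```text
-0.053 [306.3037387  193.23469993] [308.18099392 173.51123528]
0 [299.3488312  179.78381823] [300.85837126 160.3168424 ]
0.053 [292.9260337  167.36204419] [294.11841793 148.17234218]
[299.4561103  183.66960361]
```

Request:
jog_arm(moves=[{"offset":[0,-0.05,0.7],"spin":0},{"offset":[0,-0.05,1.4],"spin":0},{"offset":[0,-0.05,1.9],"spin":0},{"offset":[0,-0.05,2.1],"spin":0},{"offset":[0,-0.05,2.15],"spin":0},{"offset":[0,-0.05,2.15],"spin":0}])

```text
t: 2.78
tcp_pos: [0.4487, -0.0291, 0.0255]
eef_rot: [0.981, 0.193, 0.001, 0.0]
contact_force: [0.1, 0.3, -0.7]
gripper_width: 0.998
grasp_force: 0.0
```

Request:
jog_arm(moves=[{"offset":[0,0,0],"spin":0},{"offset":[0,0,0],"spin":0},{"offset":[0,0,0],"spin":0},{"offset":[0,0,0],"spin":0},{"offset":[0,0,0],"spin":0},{"offset":[0,0,0],"spin":0},{"offset":[0,0,0],"spin":0},{"offset":[0,0,0],"spin":0},{"offset":[0,0,0],"spin":0},{"offset":[0,0,0],"spin":0}], hand=0.2, newtons=25)

```text
t: 3.62
tcp_pos: [0.448, -0.0291, 0.0248]
eef_rot: [0.981, 0.193, 0.0, 0.0]
contact_force: [-0.7, -0.1, 0.3]
gripper_width: 0.389
grasp_force: 25.0
```

Request:
jog_arm(moves=[{"offset":[0,0,-0.5],"spin":0},{"offset":[0,0,-1.3],"spin":0},{"offset":[0,0,-2.4],"spin":0},{"offset":[0.7,-0.2,-3.2],"spin":0},{"offset":[1.8,-0.5,-3.5],"spin":0},{"offset":[2.9,-0.8,-3.5],"spin":0},{"offset":[4,-1.1,-3.5],"spin":0},{"offset":[5.1,-1.4,-3.5],"spin":0},{"offset":[6.1,-1.6,-3.5],"spin":0},{"offset":[6.8,-1.8,-3.5],"spin":0},{"offset":[6.8,-1.8,-3.5],"spin":0},{"offset":[6.8,-1.8,-3.5],"spin":0}])

```text
t: 4.62
tcp_pos: [0.6159, 0.0991, 0.1286]
eef_rot: [0.981, 0.194, -0.001, -0.0]
contact_force: [-0.6, -0.8, -3.4]
gripper_width: 0.388
grasp_force: 25.0
```

```bash
python3 - <<'E'
from h import *
print(off((.617,.098,.0255)),telemetry.observe()["grasp_force"])
t=get_image("top");s=get_image("side")
cv2.imwrite("pics/c3.png",cv2.resize(np.hstack([t[110:240,155:285],s[120:250,160:290]]),None,fx=3,fy=3,interpolation=cv2.INTER_CUBIC)[:,:,::-1])
E
```

```text
[0.02862095 0.04967036 3.43699116] 24.99940663576126
```

View pics/c3.png

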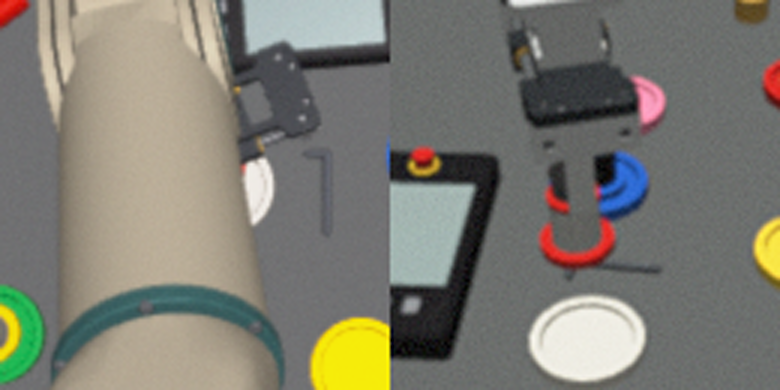

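The red tool is held upright, puck at about crop (578,240), over the empty white dock at (587,338). Lowering it gently and releasing.

Request:
jog_arm(moves=[{"offset":[0.05,0.05,0.8],"spin":0},{"offset":[0.05,0.05,1.7],"spin":0},{"offset":[0.05,0.05,2.4],"spin":0},{"offset":[0.05,0.05,2.9],"spin":0},{"offset":[0.05,0.05,3.2],"spin":0},{"offset":[0.05,0.05,3.35],"spin":0},{"offset":[0.05,0.05,3.42],"spin":0},{"offset":[0.05,0.05,3.45],"spin":0},{"offset":[0.05,0.05,3.45],"spin":0},{"offset":[0.05,0.05,3.45],"spin":0}])

```text
t: 5.55
tcp_pos: [0.6191, 0.0974, 0.0273]
eef_rot: [0.981, 0.193, 0.001, 0.0]
contact_force: [-0.6, -0.3, -2.0]
gripper_width: 0.391
grasp_force: 25.0
```

Request:
jog_arm(moves=[{"offset":[0,0,0],"spin":0},{"offset":[0,0,0],"spin":0},{"offset":[0,0,0],"spin":0},{"offset":[0,0,0],"spin":0},{"offset":[0,0,0],"spin":0},{"offset":[0,0,0],"spin":0},{"offset":[0,0,-0.5],"spin":0},{"offset":[0,0,-1.4],"spin":0},{"offset":[0,0,-2.5],"spin":0},{"offset":[0,0,-3.5],"spin":0},{"offset":[0,0,-3.5],"spin":0}], hand=1)

```text
t: 6.47
tcp_pos: [0.623, 0.0981, 0.1376]
eef_rot: [0.981, 0.193, 0.006, 0.0]
contact_force: [0.7, 0.9, 0.4]
gripper_width: 0.999
grasp_force: 0.0
```

```bash
python3 - <<'E'
from h import *
s=telemetry.observe();print(s["tcp_pos"],s["gripper_width"],off((.474,.316,.12)))
for k,s,r in blobs("side",get_image("side")):
    if 190<r[0][0]<260 and 190<r[0][1]<260: print(k,s,[np.round(z,4) for z in fit("side",s,TOOL,(.617,.098))])
E
```

```text
[0.62296969 0.09812047 0.13763462] 0.9986469151325709 [-1.85909156 -8.60187268  0.54857832]
red [214, 215, 17, 10, 82] [array([0.6302, 0.0733]), array([-2.8887, -9.5286,  2.8963,  8.622 ])]
red [212, 225, 23, 15, 134] [array([0.6186, 0.1145]), array([-0.2814, -7.3784,  0.2758,  6.7909])]
white [207, 219, 38, 28, 410] [array([0.6121, 0.1169]), array([ 7.1764, -0.4301, -7.2207,  0.8214])]
```

Request:
jog_arm(moves=[{"offset":[-0.25,-1,0],"spin":0},{"offset":[-0.5,-2.2,0],"spin":0},{"offset":[-0.75,-3.4,0],"spin":0},{"offset":[-1,-4.6,0],"spin":0},{"offset":[-1.25,-5.8,0],"spin":0},{"offset":[-1.5,-7,0],"spin":0},{"offset":[-1.7,-8,0],"spin":0},{"offset":[-1.86,-8.6,0.3],"spin":0},{"offset":[-1.86,-8.6,0.8],"spin":0},{"offset":[-1.86,-8.6,0.8],"spin":0},{"offset":[-1.86,-8.6,0.8],"spin":0}])

```text
t: 7.43
tcp_pos: [0.4683, 0.3139, 0.106]
eef_rot: [0.981, 0.193, -0.001, 0.001]
contact_force: [1.0, -0.8, 1.0]
gripper_width: 0.999
grasp_force: 0.0
```

```bash
python3 - <<'E'
from h import *
s=telemetry.observe();print(s["tcp_pos"],s["eef_rot"],off((.474,.316,.0255)))
for k,s,r in blobs("top",get_image("top")):
    if 200<r[0][0]<260 and 140<r[0][1]<200: print(k,s,[np.round(z,4) for z in fit("top",s,TOOL,(.617,.098))])
print(fit("side",(212,215,23,25),TOOL,(.617,.098)))
E
```

```text
[0.4682681  0.31388561 0.10601752] [ 0.9812537   0.1927127  -0.00142014  0.00098793] [0.21202845 0.0032816  2.68326628]
red [221, 161, 19, 19, 158] [array([0.6211, 0.0978]), array([-0.435 , -0.4468,  0.4361,  0.4424])]
white [213, 156, 33, 32, 509] [array([0.6167, 0.1006]), array([ 6.5497,  6.0844, -6.5666, -6.0211])]
(array([0.62198273, 0.09915708]), array([-0.1321522 , -1.97222111,  0.13100304,  1.81197416]))
```

Request:
jog_arm(moves=[{"offset":[0.2,0,0.8],"spin":0},{"offset":[0.2,0,1.6],"spin":0},{"offset":[0.2,0,2.3],"spin":0},{"offset":[0.2,0,2.6],"spin":0},{"offset":[0.2,0,2.68],"spin":0},{"offset":[0.2,0,2.68],"spin":0},{"offset":[0.2,0,2.68],"spin":0}])

```text
t: 8.07
tcp_pos: [0.4758, 0.3175, 0.028]
eef_rot: [0.981, 0.192, 0.001, -0.0]
contact_force: [0.3, 0.3, 1.5]
gripper_width: 1.002
grasp_force: 0.0
```

Request:
jog_arm(moves=[{"offset":[0,0,0],"spin":0},{"offset":[0,0,0],"spin":0},{"offset":[0,0,0],"spin":0},{"offset":[0,0,0],"spin":0},{"offset":[0,0,0],"spin":0},{"offset":[0,0,0],"spin":0},{"offset":[0,0,0],"spin":0},{"offset":[0,0,0],"spin":0},{"offset":[0,0,0],"spin":0},{"offset":[0,0,0],"spin":0}], hand=0.2)

```text
t: 8.9
tcp_pos: [0.4747, 0.3172, 0.0269]
eef_rot: [0.981, 0.193, -0.0, 0.0]
contact_force: [-0.4, 0.0, 0.4]
gripper_width: 0.385
grasp_force: 25.0
```

Request:
jog_arm(moves=[{"offset":[0,0,-0.5],"spin":0},{"offset":[0,0,-1.3],"spin":0},{"offset":[0,0,-2.4],"spin":0},{"offset":[-0.2,0.4,-3.2],"spin":0},{"offset":[-0.7,1.4,-3.5],"spin":0},{"offset":[-1.2,2.4,-3.5],"spin":0},{"offset":[-1.7,3.4,-3.5],"spin":0},{"offset":[-2.2,4.4,-3.5],"spin":0},{"offset":[-2.7,5.4,-3.5],"spin":0},{"offset":[-3.2,6.4,-3.5],"spin":0},{"offset":[-3.7,7.4,-3.5],"spin":0},{"offset":[-4.2,8.4,-3.5],"spin":0}])

```text
t: 9.9
tcp_pos: [0.4527, 0.0348, 0.1318]
eef_rot: [0.981, 0.193, -0.0, 0.0]
contact_force: [0.7, 0.3, -0.9]
gripper_width: 0.386
grasp_force: 25.0
```

Request:
jog_arm(moves=[{"offset":[-0.4,0.8,0],"spin":0},{"offset":[-0.8,1.6,0],"spin":0},{"offset":[-1.04,2,0],"spin":0},{"offset":[-1.04,2,0],"spin":0},{"offset":[-1.04,2,0],"spin":0},{"offset":[-1.04,2,0],"spin":0},{"offset":[-1.04,2,0],"spin":0}])

```text
t: 10.48
tcp_pos: [0.4474, -0.0294, 0.1319]
eef_rot: [0.981, 0.194, 0.0, -0.0]
contact_force: [0.3, -0.2, -2.3]
gripper_width: 0.379
grasp_force: 25.0
```

```bash
python3 - <<'E'
from h import *
s=telemetry.observe();print(s["tcp_pos"],s["eef_rot"],off((.447,-.031,.0262)))
E
```

```text
[ 0.44741394 -0.02937046  0.13187996] [ 9.81024346e-01  1.93884240e-01  1.24517190e-04 -3.45270990e-04] [-0.03475594  0.04720152  3.52262337]
```

Request:
jog_arm(moves=[{"offset":[-0.03,0.05,0.8],"spin":0},{"offset":[-0.03,0.05,1.7],"spin":0},{"offset":[-0.03,0.05,2.5],"spin":0},{"offset":[-0.03,0.05,3.0],"spin":0},{"offset":[-0.03,0.05,3.3],"spin":0},{"offset":[-0.03,0.05,3.45],"spin":0},{"offset":[-0.03,0.05,3.5],"spin":0},{"offset":[-0.03,0.05,3.5],"spin":0},{"offset":[-0.03,0.05,3.5],"spin":0},{"offset":[-0.03,0.05,3.5],"spin":0}])

```text
t: 11.32
tcp_pos: [0.4479, -0.0327, 0.0276]
eef_rot: [0.981, 0.193, 0.001, 0.0]
contact_force: [0.3, -0.5, -1.7]
gripper_width: 0.383
grasp_force: 25.0
```

Request:
jog_arm(moves=[{"offset":[0,0,0],"spin":0},{"offset":[0,0,0],"spin":0},{"offset":[0,0,0],"spin":0},{"offset":[0,0,0],"spin":0},{"offset":[0,0,0],"spin":0},{"offset":[0,0,0],"spin":0},{"offset":[0,0,-0.5],"spin":0},{"offset":[0,0,-1.4],"spin":0},{"offset":[0,0,-2.5],"spin":0},{"offset":[0,0,-3.5],"spin":0},{"offset":[0,0,-3.5],"spin":0},{"offset":[0,0,-3.5],"spin":0}], hand=1)

```text
t: 12.32
tcp_pos: [0.4483, -0.0328, 0.1333]
eef_rot: [0.981, 0.193, 0.002, 0.0]
contact_force: [-1.0, 0.1, -0.1]
gripper_width: 0.996
grasp_force: 0.0
```

```bash
python3 - <<'E'
from h import *
s=telemetry.observe();print(s["tcp_pos"],s["eef_rot"],off((.464,-.291,.12)))
E
```

```text
[ 0.44826282 -0.03279203  0.13329125] [9.81278373e-01 1.92584381e-01 1.95372905e-03 4.39115149e-04] [-2.7690384   8.16603872  0.44607881]
```

Request:
jog_arm(moves=[{"offset":[-0.35,1,0],"spin":0},{"offset":[-0.7,2.1,0],"spin":0},{"offset":[-1.1,3.2,0],"spin":0},{"offset":[-1.5,4.3,0],"spin":0},{"offset":[-1.9,5.4,0],"spin":0},{"offset":[-2.2,6.5,0],"spin":0},{"offset":[-2.6,7.6,0],"spin":0},{"offset":[-2.75,8.15,0],"spin":0},{"offset":[-2.75,8.15,0.5],"spin":0},{"offset":[-2.75,8.15,0.5],"spin":0},{"offset":[-2.75,8.15,0.5],"spin":0},{"offset":[-2.75,8.15,0.5],"spin":0}])

```text
t: 13.32
tcp_pos: [0.4626, -0.2889, 0.1162]
eef_rot: [0.981, 0.193, -0.001, -0.001]
contact_force: [-0.1, -0.8, 0.7]
gripper_width: 1.001
grasp_force: 0.0
```

```bash
python3 - <<'E'
from h import *
s=telemetry.observe();print(s["tcp_pos"],s["eef_rot"],off((.464,-.291,.0262)))
for n in("top","side"):
  im=get_image(n); cv2.imwrite(f"pics/{n}4.png",im[:,:,::-1])
  for k,s,r in blobs(n,im):
    if k=="yellow":
      x,f=fit(n,s,TOOL,(.447,-.03));print(n,k,s,x.round(4),f.round(1))
E
```

```text
[ 0.46255153 -0.28892795  0.1162072 ] [ 9.81139185e-01  1.93299325e-01 -6.68256929e-04 -9.07728736e-04] [0.0213573  0.08833967 3.00004707]
top yellow [286, 103, 10, 8, 32] [ 0.8055 -0.0723] [-4.8 -6.7  4.8  6.9]
top yellow [417, 195, 8, 6, 25] [ 0.5506 -0.431 ] [-8.3 -7.2  7.9  7.1]
top yellow [258, 216, 34, 34, 817] [ 0.4465 -0.0305] [ 6.9  6.9 -6.9 -6.8]
side yellow [166, 172, 11, 7, 30] [ 0.8114 -0.0796] [-4.7 -9.3  4.7  8.3]
side yellow [281, 185, 36, 34, 651] [ 0.4466 -0.0153] [ 7.1  3.9 -7.1 -3.2]
```

View pics/side4.png

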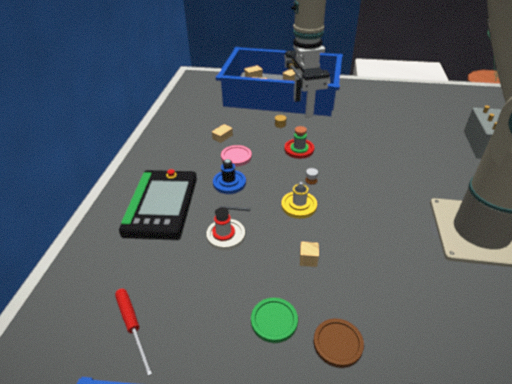

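The yellow tool stands upright in the yellow dock (299,198), red is in white (223,228), and the gripper hangs over the green tool in the red dock (300,145).

Request:
jog_arm(moves=[{"offset":[0,0.08,0.8],"spin":0},{"offset":[0,0.08,1.6],"spin":0},{"offset":[0,0.08,2.4],"spin":0},{"offset":[0,0.08,2.8],"spin":0},{"offset":[0,0.08,3],"spin":0},{"offset":[0,0.08,3],"spin":0},{"offset":[0,0.08,3],"spin":0}])

```text
t: 14.0
tcp_pos: [0.4645, -0.2924, 0.0275]
eef_rot: [0.981, 0.193, 0.0, 0.0]
contact_force: [0.7, 0.1, -0.5]
gripper_width: 1.001
grasp_force: 0.0
```

Request:
jog_arm(moves=[{"offset":[0,0,0],"spin":0},{"offset":[0,0,0],"spin":0},{"offset":[0,0,0],"spin":0},{"offset":[0,0,0],"spin":0},{"offset":[0,0,0],"spin":0},{"offset":[0,0,0],"spin":0},{"offset":[0,0,0],"spin":0},{"offset":[0,0,0],"spin":0},{"offset":[0,0,0],"spin":0},{"offset":[0,0,0],"spin":0}], hand=0.2)

```text
t: 14.83
tcp_pos: [0.4636, -0.292, 0.0268]
eef_rot: [0.981, 0.193, -0.0, -0.0]
contact_force: [-0.0, 1.7, 1.9]
gripper_width: 0.381
grasp_force: 25.0
```

Request:
jog_arm(moves=[{"offset":[0,0,-0.5],"spin":0},{"offset":[0,0,-1.3],"spin":0},{"offset":[0,0,-2.4],"spin":0},{"offset":[0,0,-3.5],"spin":0},{"offset":[0.2,-0.5,-4.2],"spin":0},{"offset":[0.6,-1.4,-4.5],"spin":0},{"offset":[1,-2.35,-4.5],"spin":0},{"offset":[1.4,-3.3,-4.5],"spin":0},{"offset":[1.8,-4.25,-4.5],"spin":0},{"offset":[2.2,-5.2,-4.5],"spin":0},{"offset":[2.6,-6.15,-4.5],"spin":0},{"offset":[3,-7.1,-4.5],"spin":0}])

```text
t: 15.83
tcp_pos: [0.4661, -0.0599, 0.1617]
eef_rot: [0.981, 0.193, -0.0, 0.0]
contact_force: [0.3, 0.2, -1.9]
gripper_width: 0.385
grasp_force: 25.0
```

Request:
jog_arm(moves=[{"offset":[0.4,-0.95,0],"spin":0},{"offset":[0.8,-1.9,0],"spin":0},{"offset":[1.2,-2.85,0],"spin":0},{"offset":[1.6,-3.8,0],"spin":0},{"offset":[2,-4.75,0],"spin":0},{"offset":[2.4,-5.7,0],"spin":0},{"offset":[2.8,-6.6,0],"spin":0},{"offset":[3.2,-7.5,0],"spin":0},{"offset":[3.6,-8.4,0],"spin":0},{"offset":[4,-9.3,0],"spin":0},{"offset":[4.4,-10.2,0],"spin":0},{"offset":[4.7,-10.9,0],"spin":0}])

```text
t: 16.83
tcp_pos: [0.473, 0.2975, 0.1615]
eef_rot: [0.981, 0.194, -0.0, -0.0]
contact_force: [0.9, -0.0, -1.6]
gripper_width: 0.386
grasp_force: 25.0
```

Request:
jog_arm(moves=[{"offset":[0.2,-0.5,0],"spin":0},{"offset":[0.2,-0.55,0],"spin":0},{"offset":[0.2,-0.55,0],"spin":0},{"offset":[0.2,-0.55,0],"spin":0},{"offset":[0.2,-0.55,0],"spin":0}])

```text
t: 17.25
tcp_pos: [0.4733, 0.3099, 0.1618]
eef_rot: [0.982, 0.191, -0.0, 0.001]
contact_force: [0.1, 0.8, -1.3]
gripper_width: 0.385
grasp_force: 25.0
```

```bash
python3 - <<'E'
from h import *
s=telemetry.observe();print(s["tcp_pos"],s["eef_rot"],off((.473,.3135,.0262)))
E
```

```text
[0.47331431 0.30990905 0.16183314] [ 9.81514129e-01  1.91387871e-01 -2.09921761e-04  8.08312347e-04] [ 0.03852317 -0.12167592  4.5209    ]
```

Request:
jog_arm(moves=[{"offset":[0.04,-0.1,0.8],"spin":0},{"offset":[0.04,-0.1,1.8],"spin":0},{"offset":[0.04,-0.1,2.8],"spin":0},{"offset":[0.04,-0.1,3.5],"spin":0},{"offset":[0.04,-0.1,4.0],"spin":0},{"offset":[0.04,-0.1,4.3],"spin":0},{"offset":[0.04,-0.1,4.45],"spin":0},{"offset":[0.04,-0.1,4.5],"spin":0},{"offset":[0.04,-0.1,4.5],"spin":0},{"offset":[0.04,-0.1,4.5],"spin":0},{"offset":[0.04,-0.1,4.5],"spin":0}])

```text
t: 18.17
tcp_pos: [0.4737, 0.3163, 0.0279]
eef_rot: [0.981, 0.193, 0.001, -0.001]
contact_force: [-0.1, -0.4, -2.6]
gripper_width: 0.386
grasp_force: 25.0
```

Request:
jog_arm(moves=[{"offset":[0,0,0],"spin":0},{"offset":[0,0,0],"spin":0},{"offset":[0,0,0],"spin":0},{"offset":[0,0,0],"spin":0},{"offset":[0,0,0],"spin":0},{"offset":[0,0,0],"spin":0},{"offset":[0,0,-0.5],"spin":0},{"offset":[0,0,-1.4],"spin":0},{"offset":[0,0,-2.5],"spin":0},{"offset":[0,0,-3.5],"spin":0},{"offset":[0,0,-3.5],"spin":0},{"offset":[0,0,-3.5],"spin":0}], hand=1)

```text
t: 19.17
tcp_pos: [0.4741, 0.3164, 0.1337]
eef_rot: [0.981, 0.193, 0.002, -0.001]
contact_force: [-0.4, -0.1, 0.2]
gripper_width: 1.0
grasp_force: 0.0
```

```bash
python3 - <<'E'
from h import *
s=telemetry.observe();print(s["tcp_pos"],s["eef_rot"],off((.6213,.098,.12)))
E
```

```text
[0.47406382 0.31639725 0.1337124 ] [ 9.81271235e-01  1.92620023e-01  1.89049005e-03 -8.46252761e-04] [1.78984028 8.59543317 0.45629258]
```

Request:
jog_arm(moves=[{"offset":[0.2,1,0],"spin":0},{"offset":[0.4,2,0],"spin":0},{"offset":[0.6,3.1,0],"spin":0},{"offset":[0.85,4.2,0],"spin":0},{"offset":[1.1,5.3,0],"spin":0},{"offset":[1.35,6.4,0],"spin":0},{"offset":[1.6,7.5,0],"spin":0},{"offset":[1.8,8.4,0],"spin":0},{"offset":[1.8,8.6,0.5],"spin":0},{"offset":[1.8,8.6,0.5],"spin":0},{"offset":[1.8,8.6,0.5],"spin":0},{"offset":[1.8,8.6,0.5],"spin":0}])

```text
t: 20.17
tcp_pos: [0.6191, 0.0989, 0.1162]
eef_rot: [0.981, 0.194, -0.001, -0.001]
contact_force: [-0.2, 0.5, 0.3]
gripper_width: 0.997
grasp_force: 0.0
```

```bash
python3 - <<'E'
from h import *
s=telemetry.observe();print(s["tcp_pos"],s["eef_rot"],off((.6213,.098,.0265)))
im=get_image("side"); cv2.imwrite("pics/side5.png",im[:,:,::-1])
E
```

```text
[0.6191344  0.09886481 0.11624555] [ 9.81073688e-01  1.93631275e-01 -9.65188498e-04 -6.46043336e-04] [0.06073818 0.05900174 2.99132967]
```

View pics/side5.png

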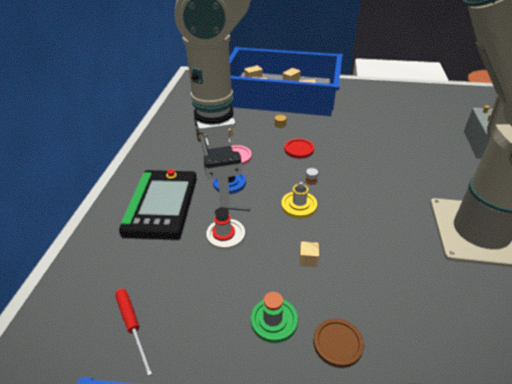

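The green tool is seated in the green dock (273,315), the red dock is now empty (299,148), and the gripper is over the red tool (222,225).

Request:
jog_arm(moves=[{"offset":[0.05,0.05,0.8],"spin":0},{"offset":[0.05,0.05,1.6],"spin":0},{"offset":[0.05,0.05,2.4],"spin":0},{"offset":[0.05,0.05,2.8],"spin":0},{"offset":[0.05,0.05,3],"spin":0},{"offset":[0.05,0.05,3],"spin":0},{"offset":[0.05,0.05,3],"spin":0}])

```text
t: 20.8
tcp_pos: [0.623, 0.097, 0.0278]
eef_rot: [0.981, 0.193, 0.001, -0.0]
contact_force: [-0.3, 0.3, -0.0]
gripper_width: 1.002
grasp_force: 0.0
```

Request:
jog_arm(moves=[{"offset":[0,0,0],"spin":0},{"offset":[0,0,0],"spin":0},{"offset":[0,0,0],"spin":0},{"offset":[0,0,0],"spin":0},{"offset":[0,0,0],"spin":0},{"offset":[0,0,0],"spin":0},{"offset":[0,0,0],"spin":0},{"offset":[0,0,0],"spin":0},{"offset":[0,0,0],"spin":0},{"offset":[0,0,0],"spin":0}], hand=0.2)

```text
t: 21.63
tcp_pos: [0.6222, 0.0968, 0.0269]
eef_rot: [0.981, 0.193, -0.0, -0.0]
contact_force: [-0.6, 1.0, 0.4]
gripper_width: 0.384
grasp_force: 25.0
```

Request:
jog_arm(moves=[{"offset":[0,0,-0.5],"spin":0},{"offset":[0,0,-1.3],"spin":0},{"offset":[0,0,-2.4],"spin":0},{"offset":[0,0,-3.5],"spin":0},{"offset":[-0.4,0.4,-4.2],"spin":0},{"offset":[-1.1,1.1,-4.5],"spin":0},{"offset":[-1.8,1.85,-4.5],"spin":0},{"offset":[-2.5,2.6,-4.5],"spin":0},{"offset":[-3.2,3.3,-4.5],"spin":0},{"offset":[-3.9,4,-4.5],"spin":0},{"offset":[-4.6,4.75,-4.5],"spin":0},{"offset":[-5.3,5.5,-4.5],"spin":0}])

```text
t: 22.63
tcp_pos: [0.5363, -0.1179, 0.1616]
eef_rot: [0.981, 0.193, -0.0, -0.0]
contact_force: [0.9, -1.3, -2.0]
gripper_width: 0.385
grasp_force: 25.0
```

Request:
jog_arm(moves=[{"offset":[-0.7,0.7,0],"spin":0},{"offset":[-1.4,1.45,0],"spin":0},{"offset":[-2.1,2.2,0],"spin":0},{"offset":[-2.8,2.9,0],"spin":0},{"offset":[-3.5,3.6,0],"spin":0},{"offset":[-4.1,4.2,0],"spin":0},{"offset":[-4.45,4.6,0],"spin":0},{"offset":[-4.45,4.6,0],"spin":0},{"offset":[-4.45,4.6,0],"spin":0},{"offset":[-4.45,4.6,0],"spin":0},{"offset":[-4.45,4.6,0],"spin":0}])

```text
t: 23.55
tcp_pos: [0.4669, -0.2929, 0.1618]
eef_rot: [0.981, 0.194, 0.0, -0.001]
contact_force: [0.1, -0.3, -2.2]
gripper_width: 0.382
grasp_force: 25.0
```

```bash
python3 - <<'E'
from h import *
s=telemetry.observe();print(s["tcp_pos"],s["eef_rot"],off((.4655,-.294,.0262)))
E
```

```text
[ 0.46687777 -0.29289201  0.16177319] [ 9.81014642e-01  1.93932811e-01  1.53001064e-04 -5.59797923e-04] [-0.05886219  0.02137551  4.51905687]
```

Request:
jog_arm(moves=[{"offset":[-0.05,0,0.8],"spin":0},{"offset":[-0.05,0,1.8],"spin":0},{"offset":[-0.05,0,2.8],"spin":0},{"offset":[-0.05,0,3.5],"spin":0},{"offset":[-0.05,0,4.0],"spin":0},{"offset":[-0.05,0,4.3],"spin":0},{"offset":[-0.05,0,4.45],"spin":0},{"offset":[-0.05,0,4.5],"spin":0},{"offset":[-0.05,0,4.5],"spin":0},{"offset":[-0.05,0,4.5],"spin":0},{"offset":[-0.05,0,4.5],"spin":0}])

```text
t: 24.47
tcp_pos: [0.4657, -0.296, 0.0279]
eef_rot: [0.981, 0.193, 0.001, 0.001]
contact_force: [-0.2, -0.3, -2.2]
gripper_width: 0.378
grasp_force: 25.0
```

Request:
jog_arm(moves=[{"offset":[0,0,0],"spin":0},{"offset":[0,0,0],"spin":0},{"offset":[0,0,0],"spin":0},{"offset":[0,0,0],"spin":0},{"offset":[0,0,0],"spin":0},{"offset":[0,0,0],"spin":0},{"offset":[0,0,-0.5],"spin":0},{"offset":[0,0,-1.4],"spin":0},{"offset":[0,0,-2.5],"spin":0},{"offset":[0,0,-3.6],"spin":0},{"offset":[0,0,-4.5],"spin":0},{"offset":[0,0,-4.5],"spin":0}], hand=1)

```text
t: 25.47
tcp_pos: [0.4683, -0.2974, 0.1673]
eef_rot: [0.981, 0.193, 0.004, 0.003]
contact_force: [0.6, -0.2, 0.5]
gripper_width: 1.0
grasp_force: 0.0
```

Request:
jog_arm(moves=[{"offset":[-1,1,0],"spin":0},{"offset":[-2,2,0],"spin":0},{"offset":[-3,3,0],"spin":0},{"offset":[-4,4,0],"spin":0},{"offset":[-5,5,0],"spin":0},{"offset":[-6,6,0],"spin":0},{"offset":[-6,6,0],"spin":0},{"offset":[-6,6,0],"spin":0}])

```text
t: 26.13
tcp_pos: [0.3626, -0.5332, 0.1606]
eef_rot: [0.982, 0.189, -0.001, 0.0]
contact_force: [0.2, 0.3, 1.0]
gripper_width: 0.998
grasp_force: 0.0
```

```bash
python3 - <<'E'
from h import *
t=get_image("top");im=get_image("side")
cv2.imwrite("pics/top6.png",cv2.resize(t[90:260],None,fx=1.5,fy=1.5,interpolation=cv2.INTER_CUBIC)[:,:,::-1]);cv2.imwrite("pics/side6.png",cv2.resize(im,None,fx=1.5,fy=1.5,interpolation=cv2.INTER_CUBIC)[:,:,::-1])
E
```

```text
(no output)
```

View pics/top6.png

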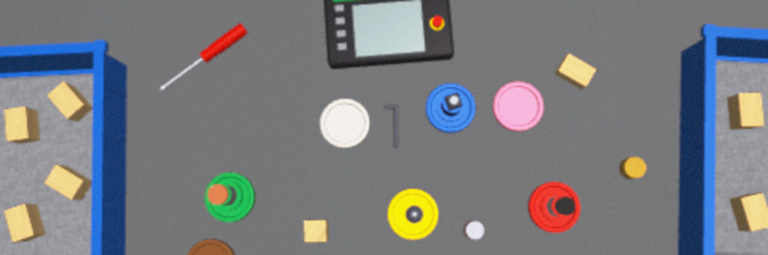

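View pics/side6.png

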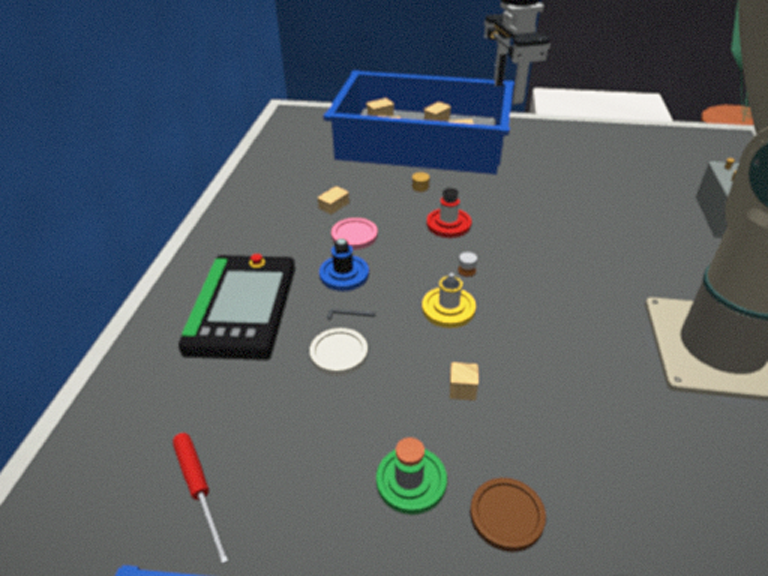

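In the top view, all four tools stand upright in the docks of their own colour: green (228,197), yellow (413,214), red (555,207), blue (451,107). White is empty, the pendant hasn't moved and the gripper is clear.

```bash
python3 -c "
from workcell import manip
print(manip.sign_off())"
```

```text
the job is handed in; nothing more can be done
None
```

The job is handed in: in the last pictures all four tools stand upright in their own-colour docks (blue was already home, so I left it), and the pendant is undisturbed, at about 26 s of the 134 s allowed.

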